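# Nip a plywood cleat in the thumbwheel jig

## Robot

A 6-joint arm with a two-finger parallel gripper is mounted at the origin on the work surface. World frame = base frame: x ahead of the robot, y to its left, z up, the work surface at z = 0. Lengths are in mm, angles in rad, forces in N, time in s.
With the tool pointing down it reaches from about 350 to 875 mm from the base axis. Payload 4.2 kg.
Tool frame: the origin (TCP) lies midway between the tips of the shut fingers; the grasp point (between the pads) lies 19 mm behind it; z points along the fingers, y is the line along which they close (so a half turn about z gives the same grasp; the last joint's range is limited). The gripper opens to 85 mm and grips with 20 to 120 N. Pads are 22 mm wide; open, the fingers measure 114 mm over their backs; the gripper's body (76 mm by 85 mm) begins 54 mm behind the grasp point. The pads swing forward as they close: fully open they stand 13 mm farther back than shut.
Start: joints at [-0.987, 0.385, 0.008, 0, -1.194, -0.259], TCP at [199.465, -592.295, 231.312] pointing down, gripper open.
Joint ranges: [-3.14, 3.14], [-1.21, 2.06], [-1.07, 1.41], [-3.16, 2.05], [-2.99, -0.16], [-3.1, 3.1]. Speed limits (rad/s): [2.79, 2.79, 3.14, 3.14, 3.14, 3.14].

## Interface

Orientations are given as a unit quaternion [x, y, z, w].
In Python, from bench import arm gives the robot as it stands.
- The arm moves only by the tool send_rows, never from a script. Its argument "targets" is a list of rows, each an object of numbers: "gripper": the gripper command: -1 is fully open, 1 is shut, values between are in proportion; "x", "y", "z": the shift along the tool's x, y, z in cm; "ax", "ay", "az": the turn, a rotation vector about the tool's x, y, z in degrees. A call has 1 to 5 rows; each row shifts and turns the commanded pose from where the row before left it, along the tool's axes as they then stand; what a row does not reach is not made up. A row lasts 1/12 s, in which the tool goes at most 41.7 mm and 7.16 degrees, less where a joint would pass 70% of its speed; a pose out of reach is approached as far as the arm can. A call is refused whole if a number of a shift passes 4.17 or a number of a turn 7.16, either way. A call with a gripper value outside its range is refused whole. The fingers move at their own pace and stop on an object; the grip force is fixed at half the most. Time passes only in rows, so rows that do not move let the fingers close. It gives the time, the measured TCP pose, the force, the opening and the grip force at its end, in the units of the state.
- arm.read_state(): the state, without advancing time (a new reading comes with each control period).
- arm.get_image(name): name is "scene" or "top"; returns (picture, depth): 400x640x3 uint8, red, green, blue; 400x640 float32, mm along the optical axis (not along the pixel's ray), 0 where there is no reading.
- arm.camera_model(name): a dict with "fx", "fy", "cx", "cy" (pixels), "cam_to_world" (4x4, takes a point from camera to world coordinates). Camera axes: x right, y down, z forward; pixel columns grow to the right and rows downward; lengths in mm; the calibration is good to about 2 mm. A picture is of the moment at which its call begins. camera_model takes no time and is no camera call.
- arm.job_done(): hands the job in; it is judged then, once.
Trained networks look in the newest picture that a camera, given by its name, has taken for a name from the list of things; names that differ only in an ending like _2 or _b are one class to them, and where a whole thing is asked for, a point or a joint stands for the part that bears it (a point fixed in the world has none). Each returns a list of dicts, best first, with "score" (0 to 1); they miss things now and then, are a little off and sometimes report something else, mostly with a low value. They report only what shows in the picture. A call takes as long as a camera call. They do not tell look-alikes from the thing itself.
- arm.boxes_of(camera, thing): "rect" ([left, top, width, height] in pixels, round what is visible of it).
The state is a dict: "clock": time; "joints": joint angles; "joint_vel": joint speeds; "joint_efforts": joint torques, N m; "position": TCP position; "ee_rot": TCP orientation; "contact_force": force on the tool from outside, world axes, zero at the start; "wrist_torque": the same for the moment, N m; "gripper_width": finger opening in mm; "grasp_force": force on a finger pad.
Only numpy, scipy, OpenCV 4.12 (cv2) and the standard library are available. Lean on these libraries where they do the work, as an engineer would, in place of code of your own. Each camera call takes 0.05 s, during which the arm holds its last target. There are 200 camera calls.

## Task

Lay the finger-jointed plywood cleat flat and lengthwise, centred, on the jig's raised bed, between the wooden fence and the steel jaw, and let go of it. Then roll the jig's recessed thumbwheel with a fingertip on its exposed rim, stroke after stroke towards the fence, until the jaw has pushed the cleat against the fence and grips it end to end and the wheel will turn no further. Move the jaw only by its wheel, never push it directly, and leave the mallet, the battery and the jar where they are.

Things in the scene. Friction and masses are not known exactly. Their poses are not given: they have to be found in the camera images.
- jig: Nipping jig fixed in the bench: dark wooden base 120 (x) x 275 (y, -125 to +150) x 12 mm, let 0 to 6 mm into the bench; origin at its underside, +y is the way the jaw closes. Heights from the origin: aluminium bed bar 28 mm wide about x = 0, top at 24 mm, y -48 to +122. At the +y end a wooden fence, 64 mm wide, y 122 to 148, 52 mm high. At the -y end the black wheel housing, 48 mm wide, y -110 to -50, 52 mm high.
- fence_face (a point): Foot of the fence's face (it looks to the jig's -y), on the bed's centre line, at the bed's top, 24 mm above the jig's origin (18 to 24 above the bench); axes as the jig's.
- jaw: Steel jaw sliding along the jig's y over the bed: plate 44 mm wide, 12 mm thick, top 26 mm above the bed, on a rack bar. Origin in its clamping face (looks to +y), on the bed's centre line, at the bed's top; axes as the jig's. Face to fence: 126 to 136 mm at the start, 110 with the cleat gripped. Driven by the wheel, 8 mm per rad; stays where left.
- wheel (a joint): Turn of the thumbwheel, rad; 0 when the jaw is 136 mm from the fence; grows, closing the jaw 8 mm per rad, as the wheel's top is rolled to the jig's +y. Stiff (about 2.5 N at the rim), no spring or ratchet. With the cleat gripped (about 3.25 rad) it stalls and the fingertip slips; a fraction of a rad may still be squeezed out.
- wheel_top (a point): Crown (highest point) of the steel thumbwheel, 59 mm above the jig's origin (53 to 59 above the bench), fixed on the jig; axes as the jig's. Radius 22 mm, 13 mm wide, axis level along the jig's x. Only 7 mm of rim stand out of a slot in the housing (chord 32 mm along y). The rim does not yield; a press of 6 to 15 N drives it by friction.
- cleat: Loose plywood cleat, 110 (its x) x 40 (y) x 18 mm (z), about 55 g, lying flat on the bench; origin at the centre of its underside. Each end has three finger-joint teeth 6 mm long, 8 mm wide (within the 110 mm). Ends alike: either may go to the fence. To be laid with its length along the jig's y.
- mallet: Bystander: mallet with a black rubber head (60 mm diameter, 100 mm) and a 200 mm wooden handle, lying on the bench; origin under the middle of its handle's length, +x to the head. Leave alone.
- battery: Bystander: tool battery, 75 x 65 x 58 mm, black with red top; origin under its centre. Leave alone.
- jar: Bystander: glass jar with a dark lid, 60 mm diameter, 75 mm high; origin under its centre. Leave alone.
Not all that is in view belongs to the job. There is more than one size of the cleat; the one meant has the size given above.

How it is judged (in metres and radians):
On the way, in this order (a step that is already met when the one before it is completed fails the run):
1. the cleat lies flat and lengthwise on the bed between jaw and fence, let go (x of cleat in the frame of jig between -0.01 and 0.01 m and z of cleat in the frame of jig between 0.021 and 0.027 m and angle between cleat's own z axis and vertical below 0.1 rad and y of cleat in the frame of jig between 0.04 and 0.0695 m and angle between the x axis of cleat and the y axis of jig, either way round below 0.2 rad and contact force between the fingers and cleat below 0.1 N), for 0.2 s.
2. the jaw has been driven up by the wheel and grips the cleat against the fence (y of jaw in the frame of jig between 0.01 and 0.0145 m and contact force between jaw and cleat above 1 N), for 0.2 s.
At the end, for the whole second after the job is handed in: Cleat flat on the bed (height within 3 mm, tilt under 0.1 rad), within 10 mm of the centre line, 3 mm of its place against the fence and 0.08 rad of the jig's y; jaw face 110 mm (about 2 mm either way) from the fence, pressing on the cleat with over 1 N; all at rest (all of step 2 and x of cleat in the frame of jig between -0.01 and 0.01 m and z of cleat in the frame of jig between 0.021 and 0.027 m and angle between cleat's own z axis and vertical below 0.1 rad and angle between the x axis of cleat and the y axis of jig, either way round below 0.08 rad and y of cleat in the frame of jig between 0.064 and 0.07 m and linear speed of cleat below 0.01 m/s); the robot touches nothing.
It fails at once if the jaw is pushed directly by the robot (more than 3 N) (contact force between any of the fingers, the arm and jaw above 3 N).
It fails at once if a bystander is moved by more than 20 mm (distance of any of mallet, battery, jar from where it was at the start of the episode above 0.02 m).
It also fails if it takes over 54 s, if anything falls off the work surface, if the arm or the gripper's body presses on something with over 40 N, if the wrist force passes 120 N, or if a joint passes its speed limit or range.

## Working session

There is one attempt and no reset: what is moved stays moved. The work goes in short steps, Python scripts to look and compute and a tool call to move; the robot and the scene stay as the last step left them, time stands still between calls to the robot, and variables do not carry over. Pictures are saved under pics/ and viewed, at most 10 in all, crops included, and the job is handed in when it is done.

Besides the shell and the picture viewer there is one more tool, called after "Emit:" as a command line: name --argument value ..., lists and objects as JSON in quotes. send_rows: Moves the arm, as the interface text tells. Its arguments: {"type":"object","properties":{"targets":{"type":"array"}},"required":["targets"]}

```bash
mkdir -p pics
cat > h.py <<'E'
import numpy as np,cv2
from bench import arm
def grab(c,name=None):
    im,d=arm.get_image(c)
    np.savez('%s.npz'%c,im=im,d=d)
    if name: cv2.imwrite('pics/'+name,im[:,:,::-1])
    return im,d
def cloud(c,d):
    m=arm.camera_model(c);v,u=np.mgrid[0:400,0:640]
    P=np.stack([(u-m['cx'])/m['fx']*d,(v-m['cy'])/m['fy']*d,d],-1)
    T=np.array(m['cam_to_world']);return P@T[:3,:3].T+T[:3,3]
E
python3 - <<'E'
from h import *
for c in('top','scene'):
    im,d=grab(c,c+'0.png');W=cloud(c,d)
    for t in('jig','cleat','jaw','wheel','mallet','battery','jar','fence_face'):
        for b in arm.boxes_of(c,t)[:3]:
            l,t_,w,h=b['rect'];u,v=int(l+w/2),int(t_+h/2)
            print(c,t,round(b['score'],2),np.round(b['rect']),W[min(v,399),min(u,639)].round())
s=arm.read_state();print(s['clock'],s['position'],s['ee_rot'])
E
```

```text
top jig 0.57 [284. 195.  91.  50.] [494.  54.  22.]
top cleat 0.75 [403. 207.  36.  32.] [ 490. -225.   18.]
top cleat 0.68 [458. 197.  13.  22.] [ 542. -359.   10.]
top cleat 0.6 [391. 250.  33.  52.] [ 334. -184.   20.]
top wheel 0.38 [353. 222.  11.   4.] [484. -33.  57.]
top mallet 0.58 [192. 168.  42.  84.] [518. 410.  28.]
top battery 0.92 [420. 154.  33.  25.] [ 659. -265.   55.]
top jar 0.74 [383. 133.  23.  20.] [ 728. -138.   70.]
top fence_face 0.69 [281. 196.  93.  49.] [494.  60.  24.]
scene jig 0.94 [266. 183.  90.  60.] [509.  40.  21.]
scene cleat 0.75 [192. 284.  21.  21.] [ 555. -366.   15.]
scene cleat 0.72 [221. 247.  22.  28.] [ 511. -251.   20.]
scene cleat 0.7 [208. 202.  23.  36.] [ 349. -187.   24.]
scene jaw 0.58 [296. 201.  13.  13.] [498.  22.  48.]
scene wheel 0.39 [281. 212.  12.   6.] [494. -38.  52.]
scene mallet 0.75 [360. 155.  69.  34.] [548. 410.  23.]
scene battery 0.92 [243. 281.  31.  39.] [ 692. -289.   58.]
scene battery 0.56 [266. 185.  90.  60.] [513.  41.  18.]
scene jar 0.66 [307. 263.  21.  38.] [ 754. -159.   74.]
scene fence_face 0.95 [265. 184.  94.  55.] [509.  45.  26.]
scene fence_face 0.44 [241. 277.  35.  44.] [ 688. -286.   60.]
0.9 [ 199.46040851 -592.28949526  231.32827042] [-1.61691079e-01  9.86841423e-01  1.43990450e-06  5.51967719e-06]
```

View pics/top0.png

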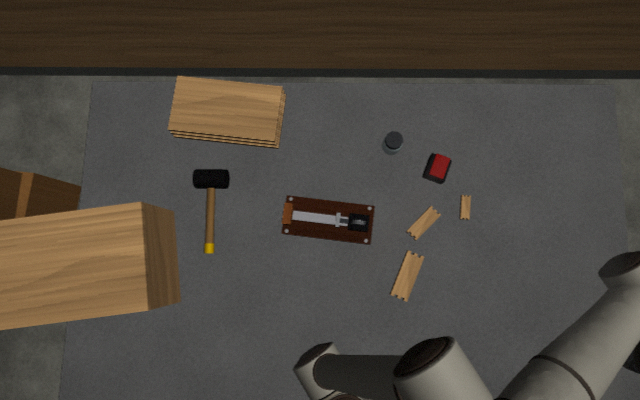

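View pics/scene0.png

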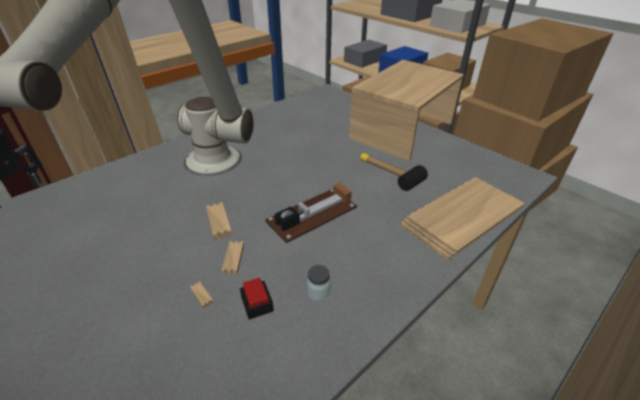

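Cleat candidates in the top picture are A (424,223), B (407,276) and C (465,207). By eye A is about 110 mm long, B about 150 mm and C smaller. The jig is at (330,220), with its fence at (288,213) on the left and the wheel housing at (358,222) on the right. I'll measure next and check a crop.

Run:
```python
from h import *
for c in('top','scene'):
    z=np.load(c+'.npz');im,d=z['im'],z['d'];W=cloud(c,d)
    hsv=cv2.cvtColor(im,cv2.COLOR_RGB2HSV)
    fl=W[(np.abs(W[...,2])<15)&(W[...,0]>300)&(W[...,0]<750)&(np.abs(W[...,1])<400)];print(c,'bench z',np.median(fl[:,2]))
    m=((hsv[...,1]>70)&(W[...,2]<45)&(W[...,2]>3)&(W[...,1]<-110)&(W[...,1]>-420)&(W[...,0]>250)&(W[...,0]<620)).astype(np.uint8)
    n,L,S,C=cv2.connectedComponentsWithStats(m)
    for i in range(1,n):
        if S[i,4]<60: continue
        P=W[L==i]; r=cv2.minAreaRect(P[:,:2].astype(np.float32))
        print(c,C[i].round(),S[i,4],'ctr',np.round(r[0]),'size',np.round(r[1]),'ang',round(r[2],1),'z',np.percentile(P[:,2],[50,90]).round(1))
    # jig: tall parts and base
    roi=(W[...,0]>400)&(W[...,0]<600)&(W[...,1]>-130)&(W[...,1]<220)
    for lo,hi,nm in((40,65,'tall'),(13,65,'bed+'),(4,65,'all')):
        m=(roi&(W[...,2]>lo)&(W[...,2]<hi)).astype(np.uint8)
        n,L,S,C=cv2.connectedComponentsWithStats(m)
        for i in range(1,n):
            if S[i,4]<25: continue
            P=W[L==i];r=cv2.minAreaRect(P[:,:2].astype(np.float32))
            print(c,nm,S[i,4],'ctr',np.round(r[0],1),'size',np.round(r[1],1),'ang',round(r[2],1),'z',np.percentile(P[:,2],[10,50,95]).round(1))
z=np.load('top.npz')['im'][:,:,::-1]
a=cv2.resize(z[185:310,270:480],None,fx=3.8,fy=3.8,interpolation=cv2.INTER_CUBIC);cv2.imwrite('pics/crop1.png',a)
print(arm.camera_model('top')['fx'],np.round(arm.camera_model('top')['cam_to_world'],3))
```

```text
top bench z -0.4048808333686793
top [465. 207.] 228 ctr [ 543. -363.] size [29. 74.] ang 84.9 z [10.6 14.1]
top [423. 223.] 471 ctr [ 492. -233.] size [ 40. 110.] ang 45.6 z [17.  20.5]
top [407. 276.] 858 ctr [ 333. -182.] size [ 52. 142.] ang 68.0 z [22.5 26.1]
top tall 193 ctr [510.1 178.5] size [26.4 64.2] ang 84.0 z [46.8 50.  53.8]
top tall 60 ctr [493.9  26.7] size [11.8 43.5] ang 83.7 z [44.5 47.8 51.5]
top tall 325 ctr [487.8 -35.1] size [59.8 48.5] ang 84.0 z [46.2 50.1 56.4]
top bed+ 1153 ctr [502.8  63.5] size [258.8  73.5] ang 86.5 z [19.5 40.9 53.7]
top all 3480 ctr [498.1  60.1] size [282.1 126. ] ang 83.6 z [ 7.6 11.6 51.4]
scene bench z 1.4532975148811147
scene [218. 220.] 554 ctr [ 339. -185.] size [ 50. 140.] ang 67.9 z [24.7 26.6]
scene [232. 257.] 464 ctr [ 496. -237.] size [ 39. 107.] ang 46.0 z [19.2 21.2]
scene [201. 294.] 267 ctr [ 546. -365.] size [27. 76.] ang 85.4 z [13.4 15.4]
scene tall 144 ctr [512.3 177.5] size [29.2 68. ] ang 82.0 z [43.8 51.  54.2]
scene tall 60 ctr [498.2  25.5] size [15.3 46.3] ang 81.4 z [42.7 49.  52. ]
scene tall 283 ctr [489.8 -35.9] size [62.9 51.5] ang 83.0 z [43.3 51.4 57.2]
scene bed+ 1308 ctr [500.   56.1] size [274.5 118.8] ang 84.1 z [14.  28.6 53.7]
scene all 2464 ctr [492.4  58.2] size [283.4 142.6] ang 85.1 z [10.  14.  52.3]
412.31497830847974 [[ 2.000000e-02 -9.890000e-01  1.440000e-01  3.785860e+02]
 [-9.990000e-01 -1.500000e-02  3.100000e-02  2.555800e+01]
 [-2.800000e-02 -1.440000e-01 -9.890000e-01  1.274603e+03]
 [ 0.000000e+00  0.000000e+00  0.000000e+00  1.000000e+00]]
```

View pics/crop1.png

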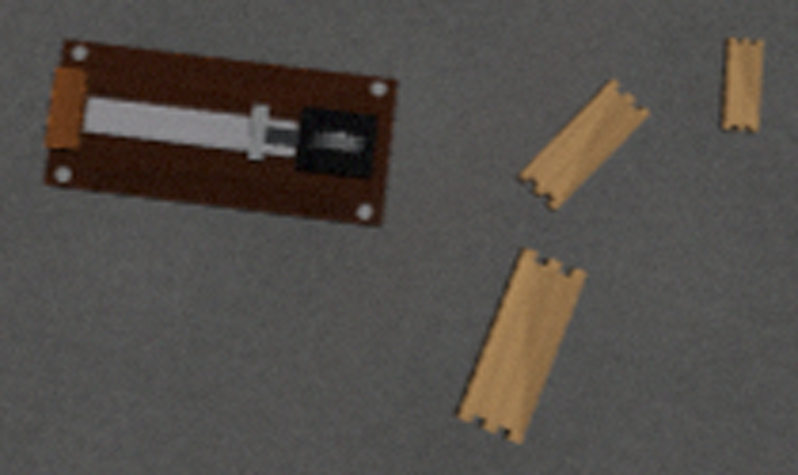

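The crop confirms the choice. A measures 110x40x18 mm, so it is the cleat meant. B measures 142x52 mm and C 74x29 mm. Jig y points at 84° in the world and the origin is about (497,44).

```bash
cat > plan.py <<'E'
import sys,numpy as np,json
from scipy.spatial.transform import Rotation as R
from bench import arm
# plan.py x y z toolY_angle_deg N direction-kept : rows to pose, tool down
def plan(tgt,yaw,N,turn=None):
    s=arm.read_state();p=np.array(s['position']);r=R.from_quat(s['ee_rot'])
    y=r.as_matrix()[:,1];a0=np.degrees(np.arctan2(y[1],y[0]))
    da=(yaw-a0+180)%360-180 if turn is None else turn
    print('pos',p.round(1),'toolY',round(a0,2),'turn',round(da,2),'F',np.round(s['contact_force'],1),'w',round(s['gripper_width'],1),'t',s['clock'],'z-axis',r.as_matrix()[:,2].round(4))
    d=(np.array(tgt)-p)/N/10
    for i in range(N):
        v=r.inv().apply(d);r=r*R.from_euler('z',-da/N,degrees=True)
        print(dict(x=round(v[0],2),y=round(v[1],2),z=round(v[2],2),az=round(-da/N,2)))
a=list(map(float,sys.argv[1:6]))
plan(a[:3],a[3],int(a[4]),float(sys.argv[6]) if len(sys.argv)>6 else None)
E
python3 plan.py 494 -235 90 225.8 17
```

```text
pos [ 199.5 -592.3  231.3] toolY 108.61 turn 117.19 F [0.2 0.3 0.3] w 85.2 t 0.9 z-axis [ 0.  0. -1.]
{'x': np.float64(-2.31), 'y': np.float64(1.44), 'z': np.float64(0.83), 'az': np.float64(-6.89)}
{'x': np.float64(-2.47), 'y': np.float64(1.15), 'z': np.float64(0.83), 'az': np.float64(-6.89)}
{'x': np.float64(-2.59), 'y': np.float64(0.85), 'z': np.float64(0.83), 'az': np.float64(-6.89)}
{'x': np.float64(-2.67), 'y': np.float64(0.53), 'z': np.float64(0.83), 'az': np.float64(-6.89)}
{'x': np.float64(-2.72), 'y': np.float64(0.2), 'z': np.float64(0.83), 'az': np.float64(-6.89)}
{'x': np.float64(-2.72), 'y': np.float64(-0.12), 'z': np.float64(0.83), 'az': np.float64(-6.89)}
{'x': np.float64(-2.69), 'y': np.float64(-0.45), 'z': np.float64(0.83), 'az': np.float64(-6.89)}
{'x': np.float64(-2.61), 'y': np.float64(-0.77), 'z': np.float64(0.83), 'az': np.float64(-6.89)}
{'x': np.float64(-2.5), 'y': np.float64(-1.08), 'z': np.float64(0.83), 'az': np.float64(-6.89)}
{'x': np.float64(-2.36), 'y': np.float64(-1.37), 'z': np.float64(0.83), 'az': np.float64(-6.89)}
{'x': np.float64(-2.17), 'y': np.float64(-1.64), 'z': np.float64(0.83), 'az': np.float64(-6.89)}
{'x': np.float64(-1.96), 'y': np.float64(-1.89), 'z': np.float64(0.83), 'az': np.float64(-6.89)}
{'x': np.float64(-1.72), 'y': np.float64(-2.11), 'z': np.float64(0.83), 'az': np.float64(-6.89)}
{'x': np.float64(-1.45), 'y': np.float64(-2.3), 'z': np.float64(0.83), 'az': np.float64(-6.89)}
{'x': np.float64(-1.17), 'y': np.float64(-2.46), 'z': np.float64(0.83), 'az': np.float64(-6.89)}
{'x': np.float64(-0.86), 'y': np.float64(-2.58), 'z': np.float64(0.83), 'az': np.float64(-6.89)}
{'x': np.float64(-0.55), 'y': np.float64(-2.67), 'z': np.float64(0.83), 'az': np.float64(-6.89)}
```

Emit:
send_rows --targets '[{"gripper":-1,"x":-2.3,"y":1.4,"z":0.8,"az":-6.9},{"gripper":-1,"x":-2.5,"y":1.15,"z":0.8,"az":-6.9},{"gripper":-1,"x":-2.6,"y":0.85,"z":0.8,"az":-6.9},{"gripper":-1,"x":-2.7,"y":0.5,"z":0.8,"az":-6.9},{"gripper":-1,"x":-2.7,"y":0.2,"z":0.8,"az":-6.9}]'

```text
$.targets[0]: bad value
```

Emit:
send_rows --targets '[{"gripper":-1,"x":-2.7,"y":-0.1,"z":0.8,"az":-6.9},{"gripper":-1,"x":-2.7,"y":-0.45,"z":0.8,"az":-6.9},{"gripper":-1,"x":-2.6,"y":-0.8,"z":0.8,"az":-6.9},{"gripper":-1,"x":-2.5,"y":-1.1,"z":0.8,"az":-6.9},{"gripper":-1,"x":-2.4,"y":-1.4,"z":0.8,"az":-6.9}]'

```text
$.targets[0]: bad value
```

Emit:
send_rows --targets '[{"gripper":-1,"x":-2.2,"y":-1.6,"z":0.8,"az":-6.9},{"gripper":-1,"x":-2.0,"y":-1.9,"z":0.8,"az":-6.9},{"gripper":-1,"x":-1.7,"y":-2.1,"z":0.8,"az":-6.9},{"gripper":-1,"x":-1.5,"y":-2.3,"z":0.8,"az":-6.9},{"gripper":-1,"x":-1.2,"y":-2.5,"z":0.8,"az":-6.9}]'

```text
$.targets[0]: bad value
```

Emit:
send_rows --targets '[{"gripper":-1,"x":-0.9,"y":-2.6,"z":0.8,"az":-6.9},{"gripper":-1,"x":-0.5,"y":-2.7,"z":0.8,"az":-6.9},{"gripper":-1},{"gripper":-1}]'

```text
$.targets[0]: bad value
```

```bash
python3 plan.py 494 -235 2 225.8 4
```

```text
pos [ 199.5 -592.3  231.3] toolY 108.61 turn 117.19 F [0.2 0.3 0.3] w 85.2 t 0.9 z-axis [ 0.  0. -1.]
{'x': np.float64(-9.83), 'y': np.float64(6.12), 'z': np.float64(5.73), 'az': np.float64(-29.3)}
{'x': np.float64(-11.56), 'y': np.float64(0.52), 'z': np.float64(5.73), 'az': np.float64(-29.3)}
{'x': np.float64(-10.34), 'y': np.float64(-5.2), 'z': np.float64(5.73), 'az': np.float64(-29.3)}
{'x': np.float64(-6.47), 'y': np.float64(-9.6), 'z': np.float64(5.73), 'az': np.float64(-29.3)}
```

Every row seems to need all seven keys, so I'll add ax and ay.

Emit:
send_rows --targets '[{"gripper":-1,"x":-2.3,"y":1.4,"z":0.8,"ax":0,"ay":0,"az":-6.9},{"gripper":-1,"x":-2.5,"y":1.15,"z":0.8,"ax":0,"ay":0,"az":-6.9},{"gripper":-1,"x":-2.6,"y":0.85,"z":0.8,"ax":0,"ay":0,"az":-6.9},{"gripper":-1,"x":-2.7,"y":0.5,"z":0.8,"ax":0,"ay":0,"az":-6.9},{"gripper":-1,"x":-2.7,"y":0.2,"z":0.8,"ax":0,"ay":0,"az":-6.9}]'

```text
clock: 1.32
position: [287.4, -486.6, 191.1]
ee_rot: [-0.45, 0.893, -0.0, 0.0]
contact_force: [-0.0, 0.8, -0.8]
gripper_width: 85.4
grasp_force: 0.0
```

Emit:
send_rows --targets '[{"gripper":-1,"x":-2.7,"y":-0.1,"z":0.8,"ax":0,"ay":0,"az":-6.9},{"gripper":-1,"x":-2.7,"y":-0.45,"z":0.8,"ax":0,"ay":0,"az":-6.9},{"gripper":-1,"x":-2.6,"y":-0.8,"z":0.8,"ax":0,"ay":0,"az":-6.9},{"gripper":-1,"x":-2.5,"y":-1.1,"z":0.8,"ax":0,"ay":0,"az":-6.9},{"gripper":-1,"x":-2.4,"y":-1.4,"z":0.8,"ax":0,"ay":0,"az":-6.9}]'

```text
clock: 1.73
position: [374.8, -381.3, 151.2]
ee_rot: [-0.694, 0.72, -0.0, 0.0]
contact_force: [0.7, -0.3, -0.0]
gripper_width: 85.2
grasp_force: 0.0
```

Emit:
send_rows --targets '[{"gripper":-1,"x":-2.2,"y":-1.6,"z":0.8,"ax":0,"ay":0,"az":-6.9},{"gripper":-1,"x":-2.0,"y":-1.9,"z":0.8,"ax":0,"ay":0,"az":-6.9},{"gripper":-1,"x":-1.7,"y":-2.1,"z":0.8,"ax":0,"ay":0,"az":-6.9},{"gripper":-1,"x":-1.5,"y":-2.3,"z":0.8,"ax":0,"ay":0,"az":-6.9},{"gripper":-1,"x":-1.2,"y":-2.5,"z":0.8,"ax":0,"ay":0,"az":-6.9}]'

```text
clock: 2.15
position: [460.9, -274.7, 111.2]
ee_rot: [0.877, -0.481, 0.0, -0.0]
contact_force: [-0.5, -0.6, -0.4]
gripper_width: 85.5
grasp_force: 0.0
```

Emit:
send_rows --targets '[{"gripper":-1,"x":-0.9,"y":-2.6,"z":0.8,"ax":0,"ay":0,"az":-6.9},{"gripper":-1,"x":-0.5,"y":-2.7,"z":0.8,"ax":0,"ay":0,"az":-6.9},{"gripper":-1,"x":0,"y":0,"z":0,"ax":0,"ay":0,"az":0},{"gripper":-1,"x":0,"y":0,"z":0,"ax":0,"ay":0,"az":0}]'

```text
clock: 2.48
position: [495.7, -232.4, 94.9]
ee_rot: [0.927, -0.375, -0.0, 0.0]
contact_force: [-1.3, -0.1, 0.8]
gripper_width: 85.6
grasp_force: 0.0
```

```bash
python3 plan.py 494 -235 2 225.8 4
```

```text
pos [ 495.7 -232.4   94.9] toolY -134.0 turn -0.2 F [-1.3 -0.1  0.8] w 85.6 t 2.4833 z-axis [-9.e-04  1.e-04 -1.e+00]
{'x': np.float64(0.01), 'y': np.float64(0.07), 'z': np.float64(2.32), 'az': np.float64(0.05)}
{'x': np.float64(0.01), 'y': np.float64(0.07), 'z': np.float64(2.32), 'az': np.float64(0.05)}
{'x': np.float64(0.01), 'y': np.float64(0.07), 'z': np.float64(2.32), 'az': np.float64(0.05)}
{'x': np.float64(0.01), 'y': np.float64(0.07), 'z': np.float64(2.32), 'az': np.float64(0.05)}
```

Emit:
send_rows --targets '[{"gripper":-1,"x":0,"y":0.1,"z":2.4,"ax":0,"ay":0,"az":0},{"gripper":-1,"x":0,"y":0.1,"z":2.4,"ax":0,"ay":0,"az":0},{"gripper":-1,"x":0,"y":0.1,"z":2.3,"ax":0,"ay":0,"az":0},{"gripper":-1,"x":0,"y":0,"z":2.2,"ax":0,"ay":0,"az":0},{"gripper":-1,"x":0,"y":0,"z":0,"ax":0,"ay":0,"az":0}]'

```text
clock: 2.9
position: [489.4, -235.9, -1.1]
ee_rot: [0.926, -0.377, -0.004, 0.001]
contact_force: [-1.3, -0.9, -0.5]
gripper_width: 85.3
grasp_force: 0.0
```

Emit:
send_rows --targets '[{"gripper":1,"x":0,"y":0,"z":0,"ax":0,"ay":0,"az":0},{"gripper":1,"x":0,"y":0,"z":0,"ax":0,"ay":0,"az":0},{"gripper":1,"x":0,"y":0,"z":0,"ax":0,"ay":0,"az":0},{"gripper":1,"x":0,"y":0,"z":0,"ax":0,"ay":0,"az":0},{"gripper":1,"x":0,"y":0,"z":0,"ax":0,"ay":0,"az":0}]'

```text
clock: 3.32
position: [494.5, -236.0, 4.3]
ee_rot: [0.927, -0.375, 0.002, -0.0]
contact_force: [0.1, 0.5, 6.3]
gripper_width: 38.0
grasp_force: 62.0
```

Emit:
send_rows --targets '[{"gripper":1,"x":0,"y":0,"z":0,"ax":0,"ay":0,"az":0},{"gripper":1,"x":0,"y":0,"z":0,"ax":0,"ay":0,"az":0},{"gripper":1,"x":0,"y":0,"z":0,"ax":0,"ay":0,"az":0},{"gripper":1,"x":0,"y":0,"z":0,"ax":0,"ay":0,"az":0}]'

```text
clock: 3.65
position: [494.5, -235.9, 4.3]
ee_rot: [0.927, -0.375, 0.002, -0.0]
contact_force: [-1.0, -0.1, 6.8]
gripper_width: 38.1
grasp_force: 62.1
```

Emit:
send_rows --targets '[{"gripper":1,"x":0,"y":0,"z":-2,"ax":0,"ay":0,"az":0},{"gripper":1,"x":0,"y":0,"z":-3,"ax":0,"ay":0,"az":0},{"gripper":1,"x":0,"y":0,"z":-3,"ax":0,"ay":0,"az":0},{"gripper":1,"x":0,"y":0,"z":-3,"ax":0,"ay":0,"az":0},{"gripper":1,"x":0,"y":0,"z":0,"ax":0,"ay":0,"az":0}]'

```text
clock: 4.07
position: [497.0, -236.7, 119.3]
ee_rot: [0.927, -0.375, 0.007, -0.001]
contact_force: [1.4, -0.4, -0.9]
gripper_width: 38.4
grasp_force: 61.3
```

```bash
python3 plan.py 502.9 100.7 110 174.1 12
python3 - <<'E'
from h import *
im,d=grab('scene');a=im[190:310,180:300,::-1];cv2.imwrite('pics/held.png',cv2.resize(a,None,fx=5,fy=5,interpolation=cv2.INTER_CUBIC))
E
```

```text
pos [ 497.  -236.7  119.3] toolY -134.0 turn -51.9 F [ 1.4 -0.4 -0.9] w 38.4 t 4.0667 z-axis [ 0.013  -0.0038 -0.9999]
{'x': np.float64(-1.92), 'y': np.float64(-2.06), 'z': np.float64(0.07), 'az': np.float64(4.32)}
{'x': np.float64(-2.07), 'y': np.float64(-1.91), 'z': np.float64(0.07), 'az': np.float64(4.32)}
{'x': np.float64(-2.21), 'y': np.float64(-1.74), 'z': np.float64(0.07), 'az': np.float64(4.32)}
{'x': np.float64(-2.33), 'y': np.float64(-1.57), 'z': np.float64(0.07), 'az': np.float64(4.32)}
{'x': np.float64(-2.44), 'y': np.float64(-1.39), 'z': np.float64(0.07), 'az': np.float64(4.32)}
{'x': np.float64(-2.54), 'y': np.float64(-1.2), 'z': np.float64(0.07), 'az': np.float64(4.32)}
{'x': np.float64(-2.63), 'y': np.float64(-1.01), 'z': np.float64(0.07), 'az': np.float64(4.32)}
{'x': np.float64(-2.69), 'y': np.float64(-0.81), 'z': np.float64(0.07), 'az': np.float64(4.32)}
{'x': np.float64(-2.75), 'y': np.float64(-0.6), 'z': np.float64(0.07), 'az': np.float64(4.32)}
{'x': np.float64(-2.78), 'y': np.float64(-0.39), 'z': np.float64(0.07), 'az': np.float64(4.32)}
{'x': np.float64(-2.81), 'y': np.float64(-0.18), 'z': np.float64(0.07), 'az': np.float64(4.32)}
{'x': np.float64(-2.81), 'y': np.float64(0.03), 'z': np.float64(0.07), 'az': np.float64(4.32)}
```

View pics/held.png

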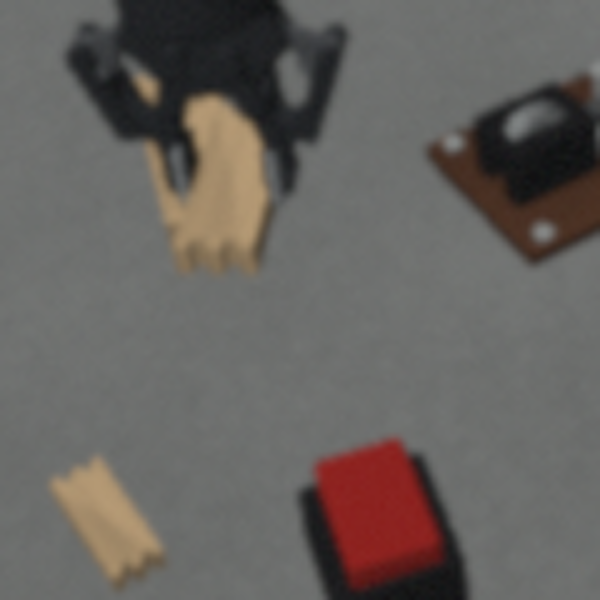

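The cleat (crop about (215,190)) is held across its width, level and near its middle. Next I'll carry it to the jig.

Emit:
send_rows --targets '[{"gripper":1,"x":-1.9,"y":-2.1,"z":0,"ax":0,"ay":0,"az":4.3},{"gripper":1,"x":-2.1,"y":-1.9,"z":0,"ax":0,"ay":0,"az":4.3},{"gripper":1,"x":-2.2,"y":-1.7,"z":0,"ax":0,"ay":0,"az":4.3},{"gripper":1,"x":-2.3,"y":-1.6,"z":0,"ax":0,"ay":0,"az":4.3},{"gripper":1,"x":-2.4,"y":-1.4,"z":0,"ax":0,"ay":0,"az":4.3}]'

```text
clock: 4.53
position: [495.1, -94.2, 111.6]
ee_rot: [0.839, -0.543, -0.001, 0.0]
contact_force: [1.4, -0.5, -0.5]
gripper_width: 38.4
grasp_force: 61.2
```

Emit:
send_rows --targets '[{"gripper":1,"x":-2.5,"y":-1.2,"z":0,"ax":0,"ay":0,"az":4.3},{"gripper":1,"x":-2.6,"y":-1.0,"z":0,"ax":0,"ay":0,"az":4.3},{"gripper":1,"x":-2.7,"y":-0.8,"z":0,"ax":0,"ay":0,"az":4.3},{"gripper":1,"x":-2.8,"y":-0.6,"z":0,"ax":0,"ay":0,"az":4.3},{"gripper":1,"x":-2.8,"y":-0.4,"z":0,"ax":0,"ay":0,"az":4.3}]'

```text
clock: 4.95
position: [497.2, 46.5, 111.6]
ee_rot: [0.723, -0.69, -0.0, 0.001]
contact_force: [0.5, -0.1, -0.4]
gripper_width: 38.3
grasp_force: 61.2
```

Emit:
send_rows --targets '[{"gripper":1,"x":-2.8,"y":-0.2,"z":0,"ax":0,"ay":0,"az":4.3},{"gripper":1,"x":-2.8,"y":0,"z":0,"ax":0,"ay":0,"az":4.3},{"gripper":1,"x":0,"y":0,"z":0,"ax":0,"ay":0,"az":0},{"gripper":1,"x":0,"y":0,"z":0,"ax":0,"ay":0,"az":0},{"gripper":1,"x":0,"y":0,"z":0,"ax":0,"ay":0,"az":0}]'

```text
clock: 5.37
position: [498.7, 101.0, 111.6]
ee_rot: [-0.671, 0.741, 0.0, -0.001]
contact_force: [0.0, -0.2, -0.7]
gripper_width: 38.3
grasp_force: 61.2
```

```bash
python3 plan.py 502.9 100.7 50 174.1 3
python3 - <<'E'
from h import *
for c in('top','scene'):
    im,d=grab(c);W=cloud(c,d);hsv=cv2.cvtColor(im,cv2.COLOR_RGB2HSV)
    print(c,arm.boxes_of(c,'cleat')[:1])
    m=(hsv[...,1]>70)&(hsv[...,2]>100)&(W[...,2]>90)&(W[...,2]<145)&(W[...,0]>430)&(W[...,0]<570)&(W[...,1]>0)&(W[...,1]<200)
    P=W[m]
    if len(P)<20: print(c,len(P));continue
    r=cv2.minAreaRect(P[:,:2].astype(np.float32));print(c,len(P),r,np.percentile(P[:,2],[10,50,90]))
E
```

```text
pos [498.7 101.  111.6] toolY 174.34 turn -0.24 F [ 0.  -0.2 -0.7] w 38.3 t 5.3667 z-axis [-1.8e-03 -6.0e-04 -1.0e+00]
{'x': np.float64(-0.01), 'y': np.float64(-0.14), 'z': np.float64(2.05), 'az': np.float64(0.08)}
{'x': np.float64(-0.01), 'y': np.float64(-0.14), 'z': np.float64(2.05), 'az': np.float64(0.08)}
{'x': np.float64(-0.01), 'y': np.float64(-0.14), 'z': np.float64(2.05), 'az': np.float64(0.08)}
top [{'rect': [390.1, 246.6, 33.3, 55.6], 'score': 0.85}]
top 109 ((494.1461486816406, 65.17436218261719), (31.31468391418457, 39.53601837158203), 84.52853393554688) [121.40158605 124.46181749 126.70791202]
scene [{'rect': [208.8, 202.2, 24.8, 38.3], 'score': 0.87}]
scene 250 ((499.986572265625, 99.73226928710938), (108.92060089111328, 42.106101989746094), 83.30619812011719) [114.53263535 125.18071979 127.80129125]
```

Emit:
send_rows --targets '[{"gripper":1,"x":0,"y":-0.2,"z":2.5,"ax":0,"ay":0,"az":0},{"gripper":1,"x":0,"y":-0.2,"z":2.5,"ax":0,"ay":0,"az":0},{"gripper":1,"x":0,"y":0,"z":2.0,"ax":0,"ay":0,"az":0},{"gripper":1,"x":0,"y":0,"z":1.0,"ax":0,"ay":0,"az":0},{"gripper":1,"x":0,"y":0,"z":0,"ax":0,"ay":0,"az":0}]'

```text
clock: 5.98
position: [502.0, 99.5, 30.2]
ee_rot: [-0.671, 0.742, 0.001, -0.003]
contact_force: [-0.3, -0.3, -0.8]
gripper_width: 38.4
grasp_force: 61.3
```

Emit:
send_rows --targets '[{"gripper":1,"x":0,"y":0,"z":0,"ax":0,"ay":0,"az":0},{"gripper":1,"x":0,"y":0,"z":0.2,"ax":0,"ay":0,"az":0},{"gripper":1,"x":0,"y":0,"z":0,"ax":0,"ay":0,"az":0}]'

```text
clock: 6.23
position: [504.2, 101.2, 31.3]
ee_rot: [-0.671, 0.741, -0.0, 0.001]
contact_force: [0.5, -0.7, -0.4]
gripper_width: 38.6
grasp_force: 61.3
```

Emit:
send_rows --targets '[{"gripper":1,"x":0,"y":0.1,"z":0.2,"ax":0,"ay":0,"az":0},{"gripper":1,"x":0,"y":0,"z":0,"ax":0,"ay":0,"az":0},{"gripper":1,"x":0,"y":0,"z":0,"ax":0,"ay":0,"az":0}]'

```text
clock: 6.48
position: [502.5, 101.1, 28.7]
ee_rot: [-0.671, 0.741, -0.0, 0.0]
contact_force: [-0.2, 0.2, -0.3]
gripper_width: 38.4
grasp_force: 61.3
```

Emit:
send_rows --targets '[{"gripper":1,"x":0,"y":0,"z":0.15,"ax":0,"ay":0,"az":0},{"gripper":1,"x":0,"y":0,"z":0,"ax":0,"ay":0,"az":0},{"gripper":1,"x":0,"y":0,"z":0,"ax":0,"ay":0,"az":0}]'

```text
clock: 6.73
position: [502.8, 101.3, 27.1]
ee_rot: [-0.671, 0.741, -0.0, 0.0]
contact_force: [-0.0, 0.9, 2.2]
gripper_width: 38.0
grasp_force: 61.5
```

Emit:
send_rows --targets '[{"gripper":1,"x":0,"y":0,"z":0.05,"ax":0,"ay":0,"az":0},{"gripper":1,"x":0,"y":0,"z":0,"ax":0,"ay":0,"az":0},{"gripper":1,"x":0,"y":0,"z":0,"ax":0,"ay":0,"az":0}]'

```text
clock: 6.98
position: [502.8, 101.3, 27.1]
ee_rot: [-0.671, 0.741, -0.0, 0.0]
contact_force: [-0.9, 0.6, 5.4]
gripper_width: 38.1
grasp_force: 62.0
```

Emit:
send_rows --targets '[{"gripper":0.6,"x":0,"y":0,"z":0,"ax":0,"ay":0,"az":0},{"gripper":0,"x":0,"y":0,"z":0,"ax":0,"ay":0,"az":0},{"gripper":-0.5,"x":0,"y":0,"z":0,"ax":0,"ay":0,"az":0},{"gripper":-1,"x":0,"y":0,"z":0,"ax":0,"ay":0,"az":0},{"gripper":-1,"x":0,"y":0,"z":0,"ax":0,"ay":0,"az":0}]'

```text
clock: 7.4
position: [502.3, 100.9, 26.0]
ee_rot: [-0.671, 0.741, 0.0, -0.0]
contact_force: [-0.5, -0.3, 0.8]
gripper_width: 77.1
grasp_force: 0.0
```

Emit:
send_rows --targets '[{"gripper":-1,"x":0,"y":0,"z":0,"ax":0,"ay":0,"az":0},{"gripper":-1,"x":0,"y":0,"z":-2,"ax":0,"ay":0,"az":0},{"gripper":-1,"x":0,"y":0,"z":-3,"ax":0,"ay":0,"az":0},{"gripper":-1,"x":0,"y":0,"z":-3,"ax":0,"ay":0,"az":0},{"gripper":1,"x":0,"y":0,"z":-1,"ax":0,"ay":0,"az":0}]'

```text
clock: 7.82
position: [504.7, 101.9, 120.3]
ee_rot: [-0.672, 0.741, -0.001, 0.003]
contact_force: [1.2, -0.5, 0.2]
gripper_width: 75.4
grasp_force: 0.0
```

Emit:
send_rows --targets '[{"gripper":1,"x":-2,"y":0,"z":0,"ax":0,"ay":0,"az":0},{"gripper":1,"x":4,"y":0,"z":0,"ax":0,"ay":0,"az":0},{"gripper":1,"x":4,"y":0,"z":0,"ax":0,"ay":0,"az":0},{"gripper":1,"x":4,"y":0,"z":0,"ax":0,"ay":0,"az":0},{"gripper":1,"x":4,"y":0,"z":0,"ax":0,"ay":0,"az":0}]'

```text
clock: 8.23
position: [487.9, -39.3, 116.0]
ee_rot: [-0.672, 0.741, 0.0, -0.0]
contact_force: [0.8, -0.1, 1.3]
gripper_width: 12.2
grasp_force: 0.0
```

Run:
```python
from h import *
s=arm.read_state();print(s['clock'],np.round(s['position'],1),s['gripper_width'])
u=np.array([.1038,.9946]);x=np.array([.9946,-.1038]);O=np.array([497,44])
for c in('top','scene'):
    im,d=grab(c);W=cloud(c,d);hsv=cv2.cvtColor(im,cv2.COLOR_RGB2HSV)
    J=np.stack([(W[...,:2]-O)@x,(W[...,:2]-O)@u],-1)
    m=(hsv[...,1]>60)&(hsv[...,2]>100)&(W[...,2]>32)&(W[...,2]<46)&(abs(J[...,0])<50)&(J[...,1]>-20)&(J[...,1]<121)
    P=J[m];r=cv2.minAreaRect(P.astype(np.float32));print(c,len(P),r,np.percentile(W[m][:,2],[10,50,90]).round(1))
    m=(W[...,2]>40)&(W[...,2]<70)&(abs(J[...,0])<40)&(J[...,1]>-130)&(J[...,1]<-40)&(hsv[...,2]>70)
    P=J[m];print('wheel',len(P),P.mean(0),P.min(0),P.max(0),np.percentile(W[m][:,2],[50,95]))
    a=im[170:270,260:390,::-1];cv2.imwrite('pics/placed_%s.png'%c,cv2.resize(a,None,fx=4,fy=4,interpolation=cv2.INTER_CUBIC))
a=np.hstack([cv2.imread('pics/placed_top.png'),cv2.imread('pics/placed_scene.png')]);cv2.imwrite('pics/placed.png',cv2.resize(a,(800,308)))
```

```text
8.2333 [487.9 -39.3 116. ] 12.246182670956584Traceback (most recent call last):
  File "<stdin>", line 8, in <module>
    return _quantile_unchecked(
        a, q, axis, out, overwrite_input, method, keepdims, weights)
    return _ureduce(a,
                    func=_quantile_ureduce_func,
    ...<5 lines>...
                    overwrite_input=overwrite_input,
                    method=method)
    r = func(a, **kwargs)
    result = _quantile(arr,
                       quantiles=q,
    ...<2 lines>...
                       out=out,
                       weights=wgt)
    slices_having_nans = np.isnan(arr[-1, ...])
                                  ~~~^^^^^^^^^
IndexError: index -1 is out of bounds for axis 0 with size 0
```

```bash
cat > look.py <<'E'
from h import *
import sys
u=np.array([.1038,.9946]);x=np.array([.9946,-.1038]);O=np.array([498,43.5])
im,d=grab('scene');W=cloud('scene',d);hsv=cv2.cvtColor(im,cv2.COLOR_RGB2HSV)
J=np.stack([(W[...,:2]-O)@x,(W[...,:2]-O)@u],-1)
m=(hsv[...,1]>70)&(hsv[...,2]>100)&(W[...,2]>34)&(W[...,2]<46)&(abs(J[...,0])<40)&(J[...,1]>-20)&(J[...,1]<121)
P=J[m]
if len(P)>20: print('cleat',len(P),cv2.minAreaRect(P.astype(np.float32)),np.percentile(W[m][:,2],[10,50,90]).round(1))
m=(hsv[...,1]<60)&(W[...,2]>44)&(W[...,2]<56)&(abs(J[...,0])<26)&(J[...,1]>-40)&(J[...,1]<40)
P=J[m]
if len(P)>5: print('jaw plate y',len(P),np.percentile(P[:,1],[5,50,95]).round(1))
if len(sys.argv)>1:
    a=im[160:260,250:380,::-1];cv2.imwrite('pics/'+sys.argv[1],cv2.resize(a,None,fx=5,fy=5,interpolation=cv2.INTER_CUBIC))
E
python3 look.py placed.png; python3 plan.py 489 -38 80 174.1 1
```

```text
cleat 327 ((-1.7827110290527344, 61.6105842590332), (47.87782669067383, 117.343505859375), 0.6617372035980225) [38.2 41.5 43.8]
jaw plate y 51 [-23.9 -20.3 -11.8]
pos [486.7 -42.4 115.6] toolY 173.94 turn 0.16 F [0.4 0.5 0.3] w 0.3 t 8.3333 z-axis [-2.5e-03 -3.0e-04 -1.0e+00]
{'x': np.float64(-0.46), 'y': np.float64(-0.19), 'z': np.float64(3.56), 'az': np.float64(-0.16)}
```

View pics/placed.png

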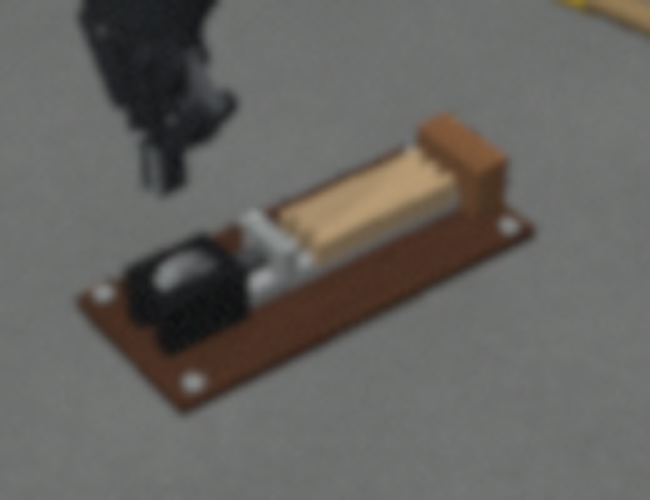

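The cleat (crop (370,210)) lies flat and lengthwise on the bed, just ahead of the jaw and short of the fence. The shut fingertips are above the wheel (185,265). Next I'll come down on the rim.

Emit:
send_rows --targets '[{"gripper":1,"x":0.2,"y":-0.1,"z":2.5,"ax":0,"ay":0,"az":0},{"gripper":1,"x":0,"y":0,"z":2.0,"ax":0,"ay":0,"az":0},{"gripper":1,"x":0,"y":0,"z":0.5,"ax":0,"ay":0,"az":0},{"gripper":1,"x":0,"y":0,"z":0,"ax":0,"ay":0,"az":0},{"gripper":1,"x":0,"y":0,"z":0,"ax":0,"ay":0,"az":0}]'

```text
clock: 8.75
position: [489.8, -40.0, 66.5]
ee_rot: [-0.672, 0.741, -0.0, -0.0]
contact_force: [0.3, 0.6, 0.1]
gripper_width: 0.0
grasp_force: 0.0
```

Emit:
send_rows --targets '[{"gripper":1,"x":0,"y":0,"z":0.3,"ax":0,"ay":0,"az":0},{"gripper":1,"x":0,"y":0,"z":0,"ax":0,"ay":0,"az":0},{"gripper":1,"x":0,"y":0,"z":0,"ax":0,"ay":0,"az":0}]'

```text
clock: 9.0
position: [489.8, -40.1, 64.0]
ee_rot: [-0.671, 0.741, -0.0, 0.001]
contact_force: [0.4, 0.2, 0.8]
gripper_width: 0.5
grasp_force: 0.0
```

Emit:
send_rows --targets '[{"gripper":1,"x":0.5,"y":0,"z":0.4,"ax":0,"ay":0,"az":0},{"gripper":1,"x":0,"y":0,"z":0,"ax":0,"ay":0,"az":0},{"gripper":1,"x":0,"y":0,"z":0.2,"ax":0,"ay":0,"az":0},{"gripper":1,"x":0,"y":0,"z":0,"ax":0,"ay":0,"az":0}]'

```text
clock: 9.33
position: [489.0, -45.5, 57.5]
ee_rot: [-0.671, 0.741, -0.0, -0.0]
contact_force: [-0.6, 0.0, 2.6]
gripper_width: -0.2
grasp_force: 1.2
```

Emit:
send_rows --targets '[{"gripper":1,"x":0,"y":0,"z":0.1,"ax":0,"ay":0,"az":0},{"gripper":1,"x":0,"y":0,"z":0,"ax":0,"ay":0,"az":0},{"gripper":1,"x":0,"y":0,"z":0,"ax":0,"ay":0,"az":0}]'

```text
clock: 9.58
position: [489.1, -45.6, 57.3]
ee_rot: [-0.671, 0.741, -0.0, -0.0]
contact_force: [-2.6, -1.6, 7.0]
gripper_width: -0.2
grasp_force: 3.9
```

Emit:
send_rows --targets '[{"gripper":1,"x":0,"y":0,"z":0.1,"ax":0,"ay":0,"az":0},{"gripper":1,"x":-0.4,"y":0,"z":0,"ax":0,"ay":0,"az":0},{"gripper":1,"x":-0.4,"y":0,"z":0,"ax":0,"ay":0,"az":0},{"gripper":1,"x":-0.4,"y":0,"z":0,"ax":0,"ay":0,"az":0}]'

```text
clock: 9.92
position: [490.4, -34.1, 57.5]
ee_rot: [-0.672, 0.741, -0.001, -0.0]
contact_force: [-4.5, -2.5, 16.4]
gripper_width: -0.2
grasp_force: 8.4
```

Emit:
send_rows --targets '[{"gripper":1,"x":-0.4,"y":0,"z":0,"ax":0,"ay":0,"az":0},{"gripper":1,"x":-0.3,"y":0,"z":0,"ax":0,"ay":0,"az":0},{"gripper":1,"x":0,"y":0,"z":0,"ax":0,"ay":0,"az":0}]'

```text
clock: 10.17
position: [491.2, -26.5, 57.4]
ee_rot: [-0.672, 0.741, -0.001, 0.0]
contact_force: [-4.3, 0.1, 15.6]
gripper_width: 0.2
grasp_force: 8.0
```

```bash
python3 look.py
```

```text
cleat 321 ((-1.472564697265625, 58.69109344482422), (44.917449951171875, 112.3265151977539), 0.19910597801208496) [38.  41.7 43.7]
jaw plate y 50 [-17.5 -13.5  -6.5]
```

The jaw advanced about 6.5 mm, so the stroke works. I'll repeat it with slightly less press.

Emit:
send_rows --targets '[{"gripper":1,"x":0,"y":0,"z":-1.0,"ax":0,"ay":0,"az":0},{"gripper":1,"x":1.0,"y":0,"z":0,"ax":0,"ay":0,"az":0},{"gripper":1,"x":0.9,"y":0.05,"z":0,"ax":0,"ay":0,"az":0},{"gripper":1,"x":0,"y":0,"z":0.5,"ax":0,"ay":0,"az":0},{"gripper":1,"x":0,"y":0,"z":0.45,"ax":0,"ay":0,"az":0}]'

```text
clock: 10.63
position: [488.3, -46.6, 56.1]
ee_rot: [-0.671, 0.741, -0.0, -0.001]
contact_force: [-9.5, -5.8, 41.4]
gripper_width: -0.1
grasp_force: 21.1
```

Emit:
send_rows --targets '[{"gripper":1,"x":0,"y":0,"z":0,"ax":0,"ay":0,"az":0},{"gripper":1,"x":-0.4,"y":0,"z":0,"ax":0,"ay":0,"az":0},{"gripper":1,"x":-0.4,"y":0,"z":0,"ax":0,"ay":0,"az":0},{"gripper":1,"x":-0.4,"y":0,"z":0,"ax":0,"ay":0,"az":0}]'

```text
clock: 10.97
position: [489.4, -34.6, 57.5]
ee_rot: [-0.671, 0.741, -0.0, -0.001]
contact_force: [-5.0, -2.7, 20.5]
gripper_width: -0.1
grasp_force: 10.2
```

Emit:
send_rows --targets '[{"gripper":1,"x":-0.4,"y":0,"z":0,"ax":0,"ay":0,"az":0},{"gripper":1,"x":-0.3,"y":0,"z":0,"ax":0,"ay":0,"az":0},{"gripper":1,"x":0,"y":0,"z":0,"ax":0,"ay":0,"az":0}]'

```text
clock: 11.22
position: [490.3, -26.8, 57.4]
ee_rot: [-0.672, 0.741, -0.0, -0.001]
contact_force: [-5.6, 0.8, 19.9]
gripper_width: 0.1
grasp_force: 9.9
```

```bash
python3 look.py
```

```text
cleat 307 ((-1.1315803527832031, 63.127769470214844), (44.768409729003906, 113.9928207397461), 1.3469396829605103) [38.  41.7 43.7]
jaw plate y 51 [-10.5  -5.8   1.8]
```

Emit:
send_rows --targets '[{"gripper":1,"x":0,"y":0,"z":-1.0,"ax":0,"ay":0,"az":0},{"gripper":1,"x":1.0,"y":0.05,"z":0,"ax":0,"ay":0,"az":0},{"gripper":1,"x":0.9,"y":0.05,"z":0.3,"ax":0,"ay":0,"az":0},{"gripper":1,"x":0,"y":0,"z":0.3,"ax":0,"ay":0,"az":0},{"gripper":1,"x":0,"y":0,"z":0.1,"ax":0,"ay":0,"az":0}]'

```text
clock: 11.68
position: [486.1, -46.4, 57.2]
ee_rot: [-0.67, 0.742, 0.001, -0.001]
contact_force: [-1.2, -2.2, 3.1]
gripper_width: 0.2
grasp_force: 2.0
```

Emit:
send_rows --targets '[{"gripper":1,"x":0,"y":0,"z":0.1,"ax":0,"ay":0,"az":0},{"gripper":1,"x":-0.4,"y":0,"z":0,"ax":0,"ay":0,"az":0},{"gripper":1,"x":-0.4,"y":0,"z":0,"ax":0,"ay":0,"az":0},{"gripper":1,"x":-0.4,"y":0,"z":0,"ax":0,"ay":0,"az":0}]'

```text
clock: 12.02
position: [487.5, -34.0, 57.8]
ee_rot: [-0.671, 0.741, 0.0, -0.002]
contact_force: [-3.0, -2.1, 6.3]
gripper_width: -0.1
grasp_force: 3.3
```

Emit:
send_rows --targets '[{"gripper":1,"x":-0.4,"y":0,"z":0,"ax":0,"ay":0,"az":0},{"gripper":1,"x":-0.3,"y":0,"z":0,"ax":0,"ay":0,"az":0},{"gripper":1,"x":0,"y":0,"z":0,"ax":0,"ay":0,"az":0}]'

```text
clock: 12.27
position: [488.3, -26.4, 57.7]
ee_rot: [-0.671, 0.741, 0.001, -0.001]
contact_force: [-3.0, 0.5, 6.4]
gripper_width: 0.0
grasp_force: 3.2
```

```bash
python3 look.py
```

```text
cleat 295 ((-0.28578758239746094, 68.24237823486328), (104.82135009765625, 45.77030944824219), 88.95506286621094) [37.9 41.6 43.8]
jaw plate y 49 [-2.6  1.9  8.5]
```

Emit:
send_rows --targets '[{"gripper":1,"x":0,"y":0,"z":-1.0,"ax":0,"ay":0,"az":0},{"gripper":1,"x":1.0,"y":0,"z":0,"ax":0,"ay":0,"az":0},{"gripper":1,"x":0.9,"y":0,"z":0.4,"ax":0,"ay":0,"az":0},{"gripper":1,"x":0,"y":0,"z":0.3,"ax":0,"ay":0,"az":0},{"gripper":1,"x":0,"y":0,"z":0.2,"ax":0,"ay":0,"az":0}]'

```text
clock: 12.73
position: [486.6, -46.1, 57.6]
ee_rot: [-0.67, 0.742, 0.001, -0.001]
contact_force: [0.6, 0.1, -0.0]
gripper_width: -0.0
grasp_force: 0.0
```

Emit:
send_rows --targets '[{"gripper":1,"x":0,"y":0,"z":0.2,"ax":0,"ay":0,"az":0},{"gripper":1,"x":-0.4,"y":0,"z":0,"ax":0,"ay":0,"az":0},{"gripper":1,"x":-0.4,"y":0,"z":0,"ax":0,"ay":0,"az":0}]'

```text
clock: 12.98
position: [487.5, -38.5, 57.6]
ee_rot: [-0.671, 0.741, -0.0, -0.002]
contact_force: [-2.5, -7.7, 10.9]
gripper_width: -0.1
grasp_force: 5.3
```

Emit:
send_rows --targets '[{"gripper":1,"x":-0.3,"y":0,"z":0,"ax":0,"ay":0,"az":0},{"gripper":1,"x":-0.3,"y":0,"z":0,"ax":0,"ay":0,"az":0}]'

```text
clock: 13.15
position: [488.8, -32.5, 57.7]
ee_rot: [-0.672, 0.741, -0.001, -0.001]
contact_force: [-1.3, -7.0, 9.5]
gripper_width: -0.1
grasp_force: 4.7
```

Emit:
send_rows --targets '[{"gripper":1,"x":-0.3,"y":0,"z":0,"ax":0,"ay":0,"az":0},{"gripper":1,"x":-0.2,"y":0,"z":0,"ax":0,"ay":0,"az":0},{"gripper":1,"x":0,"y":0,"z":0,"ax":0,"ay":0,"az":0}]'

```text
clock: 13.4
position: [489.6, -27.2, 57.6]
ee_rot: [-0.672, 0.741, -0.001, -0.001]
contact_force: [-1.5, -5.2, 8.7]
gripper_width: -0.0
grasp_force: 4.6
```

```bash
python3 look.py
```

```text
cleat 292 ((-0.5989933013916016, 68.9843978881836), (104.16979217529297, 44.56878662109375), 87.87319946289062) [38.3 41.9 43.9]
jaw plate y 48 [-0.7  4.9 11.2]
```

The tangential force rose to 7.7 N under an 11 N press, so the wheel has stalled and the finger is slipping. I'll make one confirming stroke, then retreat.

Emit:
send_rows --targets '[{"gripper":1,"x":0,"y":0,"z":-1.0,"ax":0,"ay":0,"az":0},{"gripper":1,"x":1.0,"y":0,"z":0,"ax":0,"ay":0,"az":0},{"gripper":1,"x":0.9,"y":0,"z":0.4,"ax":0,"ay":0,"az":0},{"gripper":1,"x":0,"y":0,"z":0.3,"ax":0,"ay":0,"az":0},{"gripper":1,"x":0,"y":0,"z":0.2,"ax":0,"ay":0,"az":0}]'

```text
clock: 13.87
position: [486.5, -46.2, 56.9]
ee_rot: [-0.671, 0.742, 0.001, -0.001]
contact_force: [-3.2, -1.6, 13.5]
gripper_width: -0.2
grasp_force: 7.1
```

Emit:
send_rows --targets '[{"gripper":1,"x":0,"y":0,"z":0.2,"ax":0,"ay":0,"az":0},{"gripper":1,"x":-0.4,"y":0,"z":0,"ax":0,"ay":0,"az":0},{"gripper":1,"x":-0.4,"y":0,"z":0,"ax":0,"ay":0,"az":0},{"gripper":1,"x":-0.4,"y":0,"z":0,"ax":0,"ay":0,"az":0}]'

```text
clock: 14.2
position: [488.6, -35.7, 57.5]
ee_rot: [-0.672, 0.741, -0.001, -0.002]
contact_force: [-2.1, -10.9, 15.9]
gripper_width: 0.0
grasp_force: 8.1
```

Emit:
send_rows --targets '[{"gripper":1,"x":0,"y":0,"z":-1.5,"ax":0,"ay":0,"az":0},{"gripper":1,"x":0,"y":0,"z":-3,"ax":0,"ay":0,"az":0},{"gripper":1,"x":1,"y":0,"z":-3,"ax":0,"ay":0,"az":0},{"gripper":1,"x":3,"y":0,"z":-2,"ax":0,"ay":0,"az":0},{"gripper":1,"x":3,"y":0,"z":0,"ax":0,"ay":0,"az":0}]'

```text
clock: 14.62
position: [484.7, -103.0, 154.9]
ee_rot: [-0.673, 0.74, -0.003, 0.003]
contact_force: [1.0, 0.1, -0.2]
gripper_width: 0.2
grasp_force: 0.0
```

```bash
python3 look.py grip.png
```

```text
cleat 290 ((-0.8346023559570312, 67.63983917236328), (46.42261505126953, 105.53772735595703), 0.7077663540840149) [38.6 41.7 43.7]
jaw plate y 49 [-1.1  5.2 10.7]
```

View pics/grip.png

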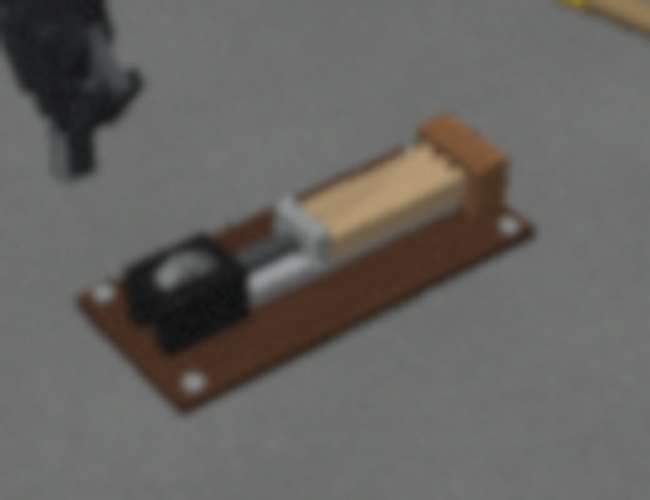

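The jaw (crop (300,230)) is tight on the cleat, the cleat is against the fence (465,160), and the robot is clear. The confirming stroke did not move the jaw any further, so I'm handing in.

```bash
python3 -c "
from bench import arm
print(arm.job_done())"
```

```text
the job is handed in; nothing more can be done
None
```

I handed the job in at about 15 s of the 54 s: the cleat is gripped end to end between jaw and fence, and the last wheel stroke slipped without moving the jaw; the hand-in call returned no verdict.

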